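# Connect a sample cylinder to a quick coupling

## Task

Connect the slim sample cylinder from the rack to the quick coupling on the filling station: pull the coupling's sleeve back (down) until it stays back by itself and let go of it, then push the cylinder's stem down into the mouth, gently and by feel, until the sleeve springs fully forward again and locks it, and let go. The coupling is easily damaged: never force the cylinder against it hard (25 N is too much). Leave the squat cylinder and the other things on the bench where they are.

Things in the scene. Friction and masses are not known exactly. Their poses are not given: they have to be found in the camera images.
- station: Filling station, fixed: aluminium base plate 104 x 92 x 12 mm with an upright quick coupling (steel tube, outer diameter 38 mm, mouth up) at its centre. Origin: centre of the plate's underside, z up. The coupling is clamped in a mount: its true height, with all its parts, is up to 7.5 mm off nominal either way and does not yield; sideways it is up to 1.5 mm off in x and y and floats (2 N shift it). Poses do not show this.
- mouth (a point): Nominal centre of the coupling's mouth, on the axis in the plane of its flat top rim, 90 mm above the bench. The bore is 22 mm wide with a conical lead-in, 30 mm wide at the top and 4 mm deep.
- valve (a point): Nominal top of the brass spring valve in the bore while the sleeve is back: on the axis, 10 mm below the rim. A stem pushes it down with about 3 to 7 N; with the dogs' rubbing the whole push is 5 to 15 N. While the sleeve is forward three locking dogs stand in the bore 14 mm below the rim and stop any stem there.
- sleeve_mid (a point): Nominal middle of the sleeve while forward, on the axis, 71 mm above the bench (fixed point, does not follow the sleeve). The sleeve is a dark ridged steel ring round the coupling, outer diameter 46 mm, 26 mm high. Below it the coupling is 38 mm wide down to 28 mm above the bench, where its 54 mm wide mount begins: fingers may reach down there.
- sleeve (a joint): How far the sleeve is pulled back (down), m: 0 fully forward (up), 0.011 at its stop. A spring of 3 N (forward) to 7 N (back) drives it forward. Pulled right to the stop and let go, it catches and stays at about 0.0065. When a stem is then pushed fully in, it springs to 0 by itself and locks the stem.
- sample_cylinder: Slim sample cylinder, about 0.2 kg, upright in one of the rack's holes. Origin: centre of the stem's lower end; z up its axis. Stem diameter 20 mm with 1.5 mm bevelled tip, 0 to 34 mm, with a groove 11 mm in diameter from 14 to 23 mm; shoulder disc diameter 34 mm, 34 to 40 mm; aluminium body diameter 30 mm, 40 to 96 mm (grip here); pip diameter 12 mm, to 106 mm.
- shoulder (a point): Underside of the sample cylinder's shoulder disc, on its axis, 34 mm above the stem's end. The stem locks when this comes within 2 mm of the coupling's true rim; 2 mm lower the shoulder meets the rim, a hard stop. Locked and let go, it stays 0 to 2.5 mm above the rim.
- rack: White rack, fixed: a plate 60 mm (its x) by 156 mm (its y), top 45 mm above the bench, on four thin legs. Origin: under its centre, on the bench. Two through holes, diameter 24 mm, at y = -42 and +42 mm; each holds a cylinder that hangs by its shoulder, stem tip 11 mm above the bench. Which cylinder stands where varies.
- squat_cylinder: The other cylinder in the rack, not to be used: wide squat body, diameter 42 mm, from 34 to 84 mm above its origin (stem's lower end), plain stem, flat cap up to 92 mm.
- pestle: Bystander: a grey stone rod, 72 mm long and 18 mm thick, lying. Origin: centre of its underside.
- jar_kcl: Bystander: the smaller white powder jar with a white screw cap, diameter 45 mm, 56 mm high. Origin: centre of its underside.
- screwdriver: Bystander: a small screwdriver with a red handle, 145 mm long, 20 mm thick, lying. Origin: centre of its underside.
Things that resemble listed ones, but are neither listed nor needed, are in the scene too. What is shaped like the sample_cylinder but green is not meant.

How it is judged:
On the way, in this order (a step that is already met when the one before it is completed fails the run):
1. the sleeve has been pulled back and stays back by itself, the fingers off the station (value of joint sleeve above 0.0045 m and contact force between the fingers and station below 0.2 N), for 0.2 s.
2. the sample cylinder's stem is seated in the coupling and the sleeve has sprung fully forward (z of sample_cylinder in the frame of station below 0.0673 m and horizontal distance between sample_cylinder and mouth below 0.007 m and angle between sample_cylinder's own z axis and vertical below 0.09 rad and value of joint sleeve below 0.002 m), for 0.2 s.
At the end, for the whole second after the job is handed in: The sample cylinder stands upright (within 5 degrees) and at rest in the coupling, its stem fully in and locked (stem tip less than 67 mm above the bench, within 7 mm of the mouth's axis), the sleeve fully forward (joint below 0.002), the cylinder let go (all of step 2 and z of sample_cylinder in the frame of station above 0.045 m and linear speed of sample_cylinder below 0.02 m/s); the robot touches nothing.
It fails at once if the sample cylinder is pressed against the station with more than 25 N (contact force between sample_cylinder and station above 25 N).
It fails at once if the squat cylinder is moved more than 20 mm (distance of squat_cylinder from where it was at the start of the episode above 0.02 m).
It fails at once if a bystander (pestle, white-capped jar or screwdriver) is moved more than 30 mm (distance of any of pestle, jar_kcl, screwdriver from where it was at the start of the episode above 0.03 m).
It also fails if it takes over 70 s, if anything falls off the work surface, if the arm or the gripper's body presses on something with over 40 N, if the wrist force passes 120 N, or if a joint passes its speed limit or range.

## Robot

A 7-joint arm with a two-finger parallel gripper is mounted at the origin on a cart in front of the work surface, level with it; the furniture and walls round the work are solid. World frame = base frame: x ahead of the robot, y to its left, z up, the work surface at z = 0. Lengths are in m, angles in rad, forces in N, time in s.
With the tool pointing down it reaches from about 0.35 to 0.775 m from the base axis. Payload 3.1 kg.
Tool frame: the origin (TCP) lies at the very end of the fingers, on their centre line; the grasp point (between the pads) lies 19 mm behind it (robot.grip_point_offset is the z of the grasp point in the tool frame, in m); z points along the fingers, y is the line along which they close (so a half turn about z gives the same grasp; the last joint's range is limited). The gripper opens to 85 mm and grips with 20 to 120 N. Pads are 22 mm wide; open, the fingers measure 114 mm over their backs; the gripper's body (76 mm by 85 mm) begins 54 mm behind the grasp point. The pads swing forward as they close: fully open they stand 13 mm farther back than shut.
Start: joints at [-1.262, 0.311, 0.014, 1.512, -0.004, 1.319, -0.027], TCP at [0.189, 0.517, 0.231] pointing down, gripper open.
Joint ranges: [-2.7, 2.7], [-0.3, 1.91], [-1.27, 1.3], [0.12, 2.57], [-1.44, 4.58], [0.2, 2.03], [-3.05, 3.05]. Speed limits (rad/s): [2.79, 2.79, 3.14, 3.14, 3.14, 3.14, 3.14].

## Interface

Orientations are given as a 3x3 rotation matrix whose columns are the frame's x, y, z axes.
In Python, from station import robot gives the robot as it stands. The module is installed in compiled form; this text tells all that it offers.
- The arm moves only by the tool move_arm, never from a script. Its argument "steps" is a list of rows, each an object with "linear": the shift along the tool's x, y, z in cm, a list of three; "angular": the turn, a rotation vector about the tool's x, y, z in degrees, a list of three; "jaw": the closure, from -1 (fully open) to 1 (shut). In form: [{"linear": [tx, ty, tz], "angular": [ax, ay, az], "jaw": jaw}, ...]. A call has 1 to 10 rows; each row is the pose to reach, as a shift and turn from the pose commanded when the call began, along the tool's axes at that moment; what a row does not reach only later rows make up. A row lasts 1/10 s, in which the tool goes at most 50 mm and 8.59 degrees, less where a joint would pass 70% of its speed; a pose out of reach is approached as far as the arm can. A call with a gripper value outside its range is refused whole. The fingers move at their own pace and stop on an object; "force" is the grip in N (left out, the last holds). Time passes only in rows, so rows that repeat a pose let the fingers close. It gives the time, the measured TCP pose, the force, the opening and the grip force at its end, in the units of the state.
- robot.get_state(): the state, without advancing time (a new reading comes with each control period).
- robot.capture(name): name is "scene" or "top" or "wrist"; returns a dict with "frame" (480x640x3 uint8, blue, green, red), "range_z" (480x640 float32, m along the optical axis (not along the pixel's ray), 0 where there is no reading), "fx", "fy", "cx", "cy" (pixels), "rvec" (rotation vector, rad) and "tvec" (3), from world to camera coordinates, as OpenCV has them; the wrist camera has in their place "T_tool_cam" (4x4, takes a point from camera to tool coordinates, whose origin is the TCP and whose axes are the flange's). Camera axes: x right, y down, z forward; pixel columns grow to the right and rows downward; lengths in m; the calibration is good to about 2 mm. A picture is of the moment at which its call begins: read the wrist's pose just before it.
- robot.close_job(): hands the job in; it is judged then, once.
The state is a dict: "t": time; "q": joint angles; "qd": joint speeds; "joint_efforts": joint torques, N m; "position": TCP position; "tool_rot": TCP orientation; "contact_force": force on the tool from outside, world axes, zero at the start; "torque": the same for the moment, N m; "finger_gap": finger opening in m; "grip_force": force on a finger pad.
Only numpy, scipy, OpenCV 4.12 (cv2) and the standard library are available. Lean on these libraries where they do the work, as an engineer would, in place of code of your own. Each camera call takes 0.05 s, during which the arm holds its last target. There are 200 camera calls.

## Working session

There is one attempt and no reset: what is moved stays moved. The work goes in short steps, Python scripts to look and compute and a tool call to move; the robot and the scene stay as the last step left them, time stands still between calls to the robot, and variables do not carry over. Pictures are saved under pics/ and viewed, at most 10 in all, crops included, and the job is handed in when it is done.

Besides the shell and the picture viewer there is one more tool, called after "Emit:" as name(argument=value, ...), one argument or row to a line, values as JSON. move_arm: Moves the arm, as the interface text tells. Its arguments: {"type":"object","properties":{"steps":{"type":"array"},"force":{"type":"number"}},"required":["steps"]}

```bash
mkdir -p pics
cat > h.py <<'E'
import numpy as np,cv2
from station import robot
def cap(n,save=None):
    s=robot.get_state(); c=robot.capture(n)
    if save: cv2.imwrite('pics/'+save,c['frame'])
    if n=='wrist':
        T=np.eye(4);T[:3,:3]=np.array(s['tool_rot']).reshape(3,3);T[:3,3]=s['position'];M=T@np.array(c['T_tool_cam'])
    else:
        R=cv2.Rodrigues(np.array(c['rvec'],float))[0];M=np.eye(4);M[:3,:3]=R.T;M[:3,3]=-R.T@np.array(c['tvec']).ravel()
    z=c['range_z'];v,u=np.indices(z.shape)
    P=np.stack([(u-c['cx'])/c['fx']*z,(v-c['cy'])/c['fy']*z,z],-1)@M[:3,:3].T+M[:3,3]
    P[z<=0]=np.nan
    return c['frame'],P,s
E
python3 - <<'E'
from h import *
for n in('top','scene'):
    f,P,s=cap(n,n+'.png'); np.save(n+'.npy',P)
print(s['position'],s['tool_rot'],s['finger_gap'],s['t'],s['contact_force'],robot.grip_point_offset)
E
```

```text
[0.18874106 0.51582042 0.23023596] [[-9.39114160e-01  3.43604522e-01 -7.26284834e-04]
 [ 3.43605278e-01  9.39111480e-01 -2.24507265e-03]
 [-8.93546891e-05 -2.35793482e-03 -9.99997216e-01]] 0.08519420403007716 0.05 [0.80293781 0.63745006 0.47281458] -0.0187
```

View pics/top.png

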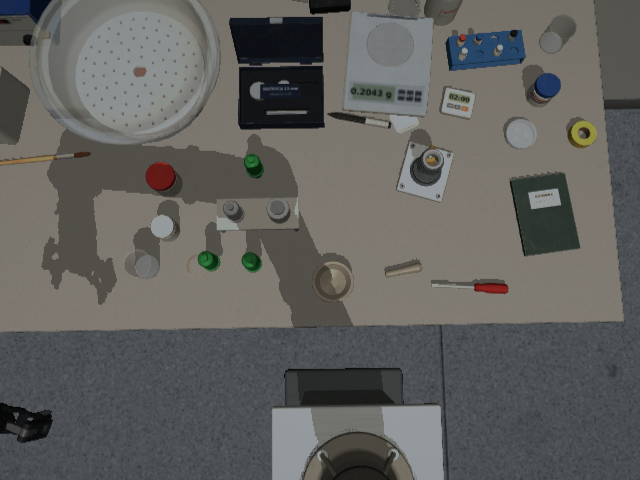

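View pics/scene.png

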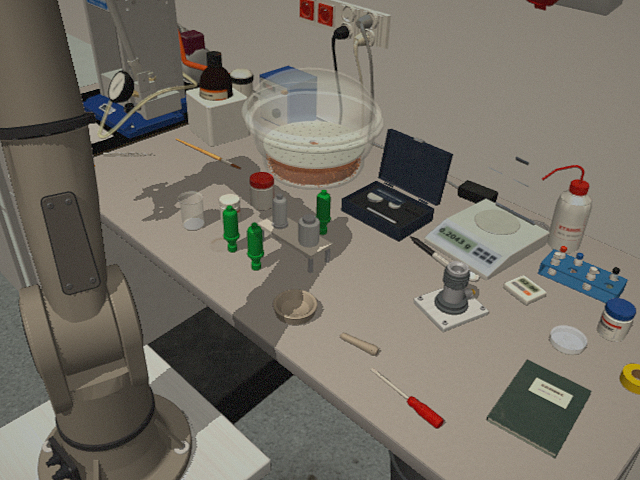

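Run:
```python
from h import *
P=np.load('top.npy')
def cl(u0,u1,v0,v1,z0,z1):
    Q=P[v0:v1,u0:u1].reshape(-1,3);Q=Q[(Q[:,2]>z0)&(Q[:,2]<z1)]
    r=cv2.minAreaRect((Q[:,:2]*1000).astype(np.float32));print(len(Q),Q.mean(0).round(4),np.median(Q[:,2]).round(4),r)
cl(395,460,140,205,.005,.02)   # plate
cl(395,460,140,205,.07,.11)   # coupling top
cl(212,303,190,235,.038,.05) # rack
cl(212,303,190,235,.09,.1)
cl(212,250,190,235,.09,.13)
cl(255,303,190,235,.09,.13)
cl(240,270,145,180,.06,.13)
for v in(200,212): print(P[v,232],P[v,278])
f=cv2.imread('pics/top.png')
a=cv2.resize(f[135:215,390:465],None,fx=7,fy=7,interpolation=2);b=cv2.resize(f[190:240,210:305],None,fx=6,fy=6,interpolation=2)
w=max(a.shape[1],b.shape[1])
s=cv2.imread('pics/scene.png')
cr=cv2.resize(s[245:335,405:500],None,fx=6,fy=6,interpolation=2)
cv2.imwrite('pics/c1.png',cr)
```

```text
1667 [ 0.5918 -0.1459  0.0131] 0.0134 ((599.0234985351562, -154.2593536376953), (127.37826538085938, 130.83128356933594), 88.00060272216797)
516 [ 0.5968 -0.1465  0.0902] 0.0922 ((598.8494262695312, -147.15414428710938), (45.499366760253906, 42.937049865722656), 38.353919982910156)
1728 [0.5095 0.1818 0.046 ] 0.0461 ((512.7291259765625, 179.42295837402344), (61.12800216674805, 155.344482421875), 0.09973815083503723)
260 [0.5099 0.1433 0.0957] 0.096 ((513.2244262695312, 175.8266143798828), (115.26348876953125, 39.55552673339844), 88.82254028320312)
226 [0.5103 0.2204 0.1081] 0.1082 ((511.4073791503906, 221.3730010986328), (27.55213165283203, 29.182077407836914), 0.38226640224456787)
395 [0.5113 0.1373 0.0991] 0.0978 ((512.4393310546875, 137.62945556640625), (38.85304641723633, 39.55552673339844), 88.82254028320312)
263 [0.5983 0.184  0.0926] 0.0956 ((601.9204711914062, 185.0934600830078), (29.246213912963867, 28.275529861450195), 5.15019416809082)
[0.54037228 0.22827802 0.04348801] [0.5275563  0.13648891 0.09624602]
[0.50377979 0.21806282 0.11129468] [0.50423443 0.13623881 0.10161213]
```

View pics/c1.png

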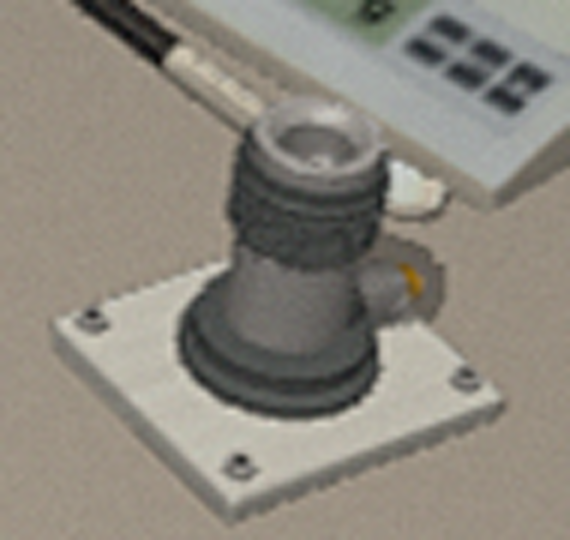

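Emit:
move_arm(
  steps=[
    {"linear": [-5, -4, 0], "angular": [0, 0, 0], "jaw": -1},
    {"linear": [-9, -7, 0], "angular": [0, 0, 0], "jaw": -1},
    {"linear": [-13, -10, 0], "angular": [0, 0, 0], "jaw": -1},
    {"linear": [-16.5, -13, 0], "angular": [0, 0, 0], "jaw": -1},
    {"linear": [-20, -16, 0], "angular": [0, 0, 0], "jaw": -1},
    {"linear": [-24, -19, 0], "angular": [0, 0, 0], "jaw": -1},
    {"linear": [-28, -22, 0], "angular": [0, 0, 0], "jaw": -1},
    {"linear": [-32, -25, 0], "angular": [0, 0, 0], "jaw": -1},
    {"linear": [-35.5, -28, 0], "angular": [0, 0, 0], "jaw": -1},
    {"linear": [-39, -31, 0], "angular": [0, 0, 0], "jaw": -1},
  ],
)

```text
t: 1.1
position: [0.4492, 0.0894, 0.2311]
tool_rot: [[-0.939, 0.344, -0.0], [0.344, 0.939, 0.0], [0.0, 0.0, -1.0]]
contact_force: [1.2, 1.4, -0.3]
finger_gap: 0.0856
grip_force: 0.0
```

Emit:
move_arm(
  steps=[
    {"linear": [-4, -3, 0], "angular": [0, 0, 0], "jaw": -1},
    {"linear": [-8, -6, 0], "angular": [0, 0, 0], "jaw": -1},
    {"linear": [-12, -9, 0], "angular": [0, 0, 0], "jaw": -1},
    {"linear": [-16, -12, 0], "angular": [0, 0, 0], "jaw": -1},
    {"linear": [-20, -15, 0], "angular": [0, 0, 0], "jaw": -1},
    {"linear": [-22.3, -17.4, 0], "angular": [0, 0, 0], "jaw": -1},
    {"linear": [-22.3, -17.4, 0], "angular": [0, 0, 0], "jaw": -1},
    {"linear": [-22.3, -17.4, 0], "angular": [0, 0, 0], "jaw": -1},
  ],
)

```text
t: 1.9
position: [0.5979, -0.1493, 0.2303]
tool_rot: [[-0.938, 0.346, -0.002], [0.346, 0.938, 0.0], [0.002, -0.0, -1.0]]
contact_force: [0.3, 1.3, 0.3]
finger_gap: 0.0855
grip_force: 0.0
```

Run:
```python
from h import *
f,P,s=cap('wrist','w1.png');np.save('w1.npy',P)
print(s['position'],s['tool_rot'],s['q'],s['contact_force'])
```

```text
[ 0.59786581 -0.14934119  0.23030352] [[-9.38385198e-01  3.45585677e-01 -1.93917225e-03]
 [ 3.45585507e-01  9.38387164e-01  4.32884361e-04]
 [ 1.96929298e-03 -2.63937546e-04 -9.99998026e-01]] [-0.14253434  0.48832197  0.56218932  1.32927224 -0.25638394  1.39766393
  1.62875681] [0.27151549 1.34190814 0.27833163]
```

View pics/w1.png

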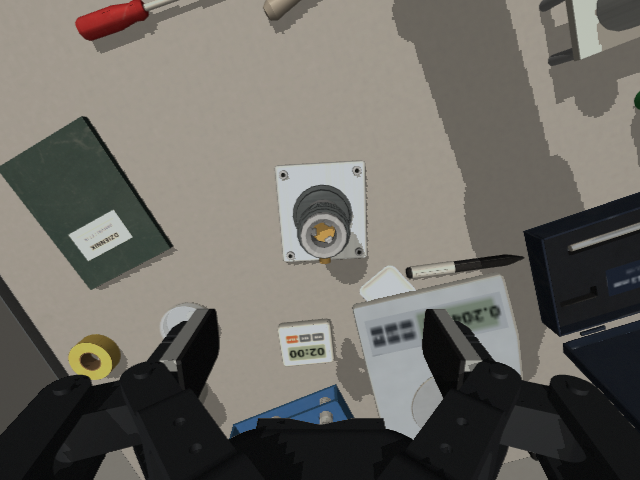

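Run:
```python
from h import *
P=np.load('w1.npy')
Q=P[155:280,270:375].reshape(-1,3);Q=Q[~np.isnan(Q[:,0])]
h,e=np.histogram(Q[:,2],bins=np.arange(0,.11,.002))
print([(round(a,3),b) for a,b in zip(e,h) if b>10])
m=Q[Q[:,2]>e[:-1][h>10].max()-.003]
for zlo,zhi in((.084,.1),(.005,.016)):
    q=Q[(Q[:,2]>zlo)&(Q[:,2]<zhi)];r=cv2.minAreaRect((q[:,:2]*1000).astype(np.float32));print(zlo,len(q),np.median(q[:,2]),r,cv2.minEnclosingCircle((q[:,:2]*1000).astype(np.float32)))
for v in range(180,262,3): print(v,P[v,323].round(4))
```

```text
[(np.float64(0.0), np.int64(3300)), (np.float64(0.002), np.int64(104)), (np.float64(0.006), np.int64(21)), (np.float64(0.008), np.int64(99)), (np.float64(0.01), np.int64(1461)), (np.float64(0.012), np.int64(3098)), (np.float64(0.014), np.int64(172)), (np.float64(0.016), np.int64(294)), (np.float64(0.018), np.int64(255)), (np.float64(0.02), np.int64(26)), (np.float64(0.022), np.int64(17)), (np.float64(0.024), np.int64(61)), (np.float64(0.026), np.int64(361)), (np.float64(0.028), np.int64(221)), (np.float64(0.03), np.int64(13)), (np.float64(0.032), np.int64(14)), (np.float64(0.066), np.int64(26)), (np.float64(0.068), np.int64(14)), (np.float64(0.07), np.int64(20)), (np.float64(0.072), np.int64(25)), (np.float64(0.074), np.int64(29)), (np.float64(0.076), np.int64(44)), (np.float64(0.078), np.int64(272)), (np.float64(0.08), np.int64(61)), (np.float64(0.082), np.int64(116)), (np.float64(0.084), np.int64(164)), (np.float64(0.086), np.int64(92)), (np.float64(0.088), np.int64(94)), (np.float64(0.09), np.int64(268)), (np.float64(0.092), np.int64(177)), (np.float64(0.094), np.int64(331)), (np.
[... 582 characters left out ...]
.5761 -0.1377  0.027 ]
195 [ 0.5786 -0.1386  0.0287]
198 [ 0.5815 -0.1397  0.0283]
201 [ 0.5825 -0.1401  0.0388]
204 [ 0.5788 -0.1391  0.0751]
207 [ 0.5793 -0.1394  0.0858]
210 [ 0.5806 -0.1399  0.0911]
213 [ 0.5824 -0.1406  0.0938]
216 [ 0.5843 -0.1413  0.0956]
219 [ 0.5867 -0.1422  0.0954]
222 [ 0.5895 -0.1432  0.0935]
225 [ 0.5951 -0.1451  0.0798]
228 [ 0.598  -0.1462  0.078 ]
231 [ 0.6002 -0.147   0.0794]
234 [ 0.6025 -0.1478  0.0801]
237 [ 0.6055 -0.1489  0.0784]
240 [ 0.6082 -0.1499  0.078 ]
243 [ 0.61   -0.1506  0.0807]
246 [ 0.6099 -0.1506  0.0899]
249 [nan nan nan]
252 [ 0.6129 -0.1518  0.0963]
255 [ 0.6151 -0.1526  0.0971]
258 [ 0.6198 -0.1543  0.0903]
261 [ 0.6432 -0.1623  0.0291]
```

Emit:
move_arm(
  steps=[
    {"linear": [-0.1, 0.35, 4], "angular": [0, 0, 0], "jaw": -1},
    {"linear": [-0.1, 0.35, 8], "angular": [0, 0, 0], "jaw": -1},
    {"linear": [-0.1, 0.35, 11], "angular": [0, 0, 0], "jaw": -1},
    {"linear": [-0.1, 0.35, 14], "angular": [0, 0, 0], "jaw": -1},
    {"linear": [-0.1, 0.35, 16], "angular": [0, 0, 0], "jaw": -1},
    {"linear": [-0.1, 0.35, 17.2], "angular": [0, 0, 0], "jaw": -1},
    {"linear": [-0.1, 0.35, 17.2], "angular": [0, 0, 0], "jaw": -1},
    {"linear": [-0.1, 0.35, 17.2], "angular": [0, 0, 0], "jaw": -1},
  ],
)

```text
t: 2.75
position: [0.6012, -0.1449, 0.0603]
tool_rot: [[-0.94, 0.342, 0.002], [0.342, 0.94, 0.0], [-0.001, 0.001, -1.0]]
contact_force: [-0.7, -0.9, 0.1]
finger_gap: 0.0855
grip_force: 0.0
```

Emit:
move_arm(
  steps=[
    {"linear": [0, 0, 0], "angular": [0, 0, 0], "jaw": 0.3},
    {"linear": [0, 0, 0], "angular": [0, 0, 0], "jaw": 0.3},
    {"linear": [0, 0, 0], "angular": [0, 0, 0], "jaw": 0.3},
    {"linear": [0, 0, 0], "angular": [0, 0, 0], "jaw": 0.3},
    {"linear": [0, 0, 0], "angular": [0, 0, 0], "jaw": 0.3},
    {"linear": [0, 0, 0], "angular": [0, 0, 0], "jaw": 0.3},
  ],
  force=50,
)

```text
t: 3.35
position: [0.6012, -0.146, 0.06]
tool_rot: [[-0.939, 0.344, 0.002], [0.344, 0.939, -0.0], [-0.002, 0.0, -1.0]]
contact_force: [-0.7, -0.9, 3.5]
finger_gap: 0.0455
grip_force: 51.5
```

Emit:
move_arm(
  steps=[
    {"linear": [0, 0, 0.3], "angular": [0, 0, 0], "jaw": 0.3},
    {"linear": [0, 0, 0.6], "angular": [0, 0, 0], "jaw": 0.3},
    {"linear": [0, 0, 0.8], "angular": [0, 0, 0], "jaw": 0.3},
    {"linear": [0, 0, 0.8], "angular": [0, 0, 0], "jaw": 0.3},
  ],
)

```text
t: 3.75
position: [0.6016, -0.1455, 0.0521]
tool_rot: [[-0.939, 0.343, 0.002], [0.343, 0.939, 0.0], [-0.002, 0.001, -1.0]]
contact_force: [0.5, -0.5, 5.0]
finger_gap: 0.0451
grip_force: 51.7
```

Emit:
move_arm(
  steps=[
    {"linear": [0, 0, 0.2], "angular": [0, 0, 0], "jaw": 0.3},
    {"linear": [0, 0, 0.4], "angular": [0, 0, 0], "jaw": 0.3},
    {"linear": [0, 0, 0.5], "angular": [0, 0, 0], "jaw": 0.3},
    {"linear": [0, 0, 0.5], "angular": [0, 0, 0], "jaw": 0.3},
  ],
)

```text
t: 4.15
position: [0.6035, -0.146, 0.0501]
tool_rot: [[-0.939, 0.343, 0.007], [0.343, 0.939, -0.0], [-0.007, 0.002, -1.0]]
contact_force: [-1.2, 0.5, 15.8]
finger_gap: 0.0454
grip_force: 52.7
```

Emit:
move_arm(
  steps=[
    {"linear": [0, 0, 0.2], "angular": [0, 0, 0], "jaw": 0.3},
    {"linear": [0, 0, 0.2], "angular": [0, 0, 0], "jaw": 0.3},
  ],
)

```text
t: 4.35
position: [0.6039, -0.1462, 0.0499]
tool_rot: [[-0.939, 0.343, 0.008], [0.343, 0.939, -0.0], [-0.008, 0.003, -1.0]]
contact_force: [-2.9, 0.7, 23.2]
finger_gap: 0.0451
grip_force: 53.5
```

Emit:
move_arm(
  steps=[
    {"linear": [0, 0, 0], "angular": [0, 0, 0], "jaw": -1},
    {"linear": [0, 0, 0], "angular": [0, 0, 0], "jaw": -1},
    {"linear": [0, 0, 0], "angular": [0, 0, 0], "jaw": -1},
    {"linear": [0, 0, 0], "angular": [0, 0, 0], "jaw": -1},
    {"linear": [0, 0, 0], "angular": [0, 0, 0], "jaw": -1},
    {"linear": [0, 0, 0], "angular": [0, 0, 0], "jaw": -1},
  ],
)

```text
t: 4.95
position: [0.6002, -0.1456, 0.0438]
tool_rot: [[-0.939, 0.344, -0.001], [0.344, 0.939, 0.0], [0.001, -0.0, -1.0]]
contact_force: [0.1, -0.2, 0.9]
finger_gap: 0.0854
grip_force: 0.0
```

Emit:
move_arm(
  steps=[
    {"linear": [0, 0, -3], "angular": [0, 0, 0], "jaw": -1},
    {"linear": [0, 0, -7], "angular": [0, 0, 0], "jaw": -1},
    {"linear": [0, 0, -11], "angular": [0, 0, 0], "jaw": -1},
    {"linear": [0, 0, -15], "angular": [0, 0, 0], "jaw": -1},
    {"linear": [0, 0, -18], "angular": [0, 0, 0], "jaw": -1},
    {"linear": [0, 0, -18], "angular": [0, 0, 0], "jaw": -1},
    {"linear": [0, 0, -18], "angular": [0, 0, 0], "jaw": -1},
  ],
)

```text
t: 5.65
position: [0.6008, -0.1459, 0.2249]
tool_rot: [[-0.939, 0.344, 0.002], [0.344, 0.939, -0.0], [-0.001, 0.0, -1.0]]
contact_force: [-0.3, 0.1, -0.1]
finger_gap: 0.0853
grip_force: 0.0
```

Run:
```python
from h import *
f,P,s=cap('wrist');np.save('w2.npy',P)
print(s['position'],s['tool_rot'])
g,P2,_=cap('scene')
a=cv2.resize(f[150:290,260:390],None,fx=3,fy=3,interpolation=2);b=cv2.resize(g[245:335,405:500],(400,420),interpolation=2)
cv2.imwrite('pics/c2.png',np.hstack([a,b]))
for v in range(195,272,3): print(v,P[v,323].round(4))
Q=P[155:290,270:375].reshape(-1,3);q=Q[(Q[:,2]>.088)]
print(cv2.minEnclosingCircle((q[:,:2]*1000).astype(np.float32)),q.max(0),np.percentile(q[:,2],[50,80,95]))
```

```text
[ 0.60079016 -0.14586789  0.22492019] [[-9.39079515e-01  3.43696552e-01  1.53089020e-03]
 [ 3.43696779e-01  9.39080672e-01 -1.20464307e-04]
 [-1.47903256e-03  4.13036467e-04 -9.99998821e-01]]
195 [ 0.5813 -0.135   0.0294]
198 [ 0.5841 -0.1361  0.0287]
201 [ 0.5858 -0.1367  0.035 ]
204 [ 0.5826 -0.1359  0.0675]
207 [ 0.583  -0.1361  0.0787]
210 [ 0.5842 -0.1366  0.0844]
213 [ 0.586  -0.1373  0.0874]
216 [ 0.5863 -0.1375  0.0968]
219 [ 0.5884 -0.1383  0.0974]
222 [ 0.5915 -0.1394  0.0942]
225 [ 0.5956 -0.1408  0.0868]
228 [ 0.5975 -0.1415  0.0885]
231 [ 0.6005 -0.1426  0.0864]
234 [ 0.6029 -0.1434  0.0863]
237 [ 0.6053 -0.1443  0.0866]
240 [ 0.6075 -0.1451  0.0875]
243 [ 0.6102 -0.1461  0.0864]
246 [ 0.6138 -0.1473  0.083 ]
249 [ 0.6136 -0.1474  0.0916]
252 [ 0.6152 -0.148   0.0944]
255 [ 0.6165 -0.1485  0.0978]
258 [ 0.6195 -0.1496  0.096 ]
261 [ 0.6457 -0.1584  0.0273]
264 [ 0.6582 -0.1627  0.0008]
267 [ 6.618e-01 -1.640e-01  1.000e-04]
270 [ 0.6646 -0.165   0.0017]
((602.9119873046875, -145.2711639404297), 19.212461471557617) [ 0.62174065 -0.12652094  0.09885439] [0.09601268 0.0969301  0.09755221]
```

View pics/c2.png

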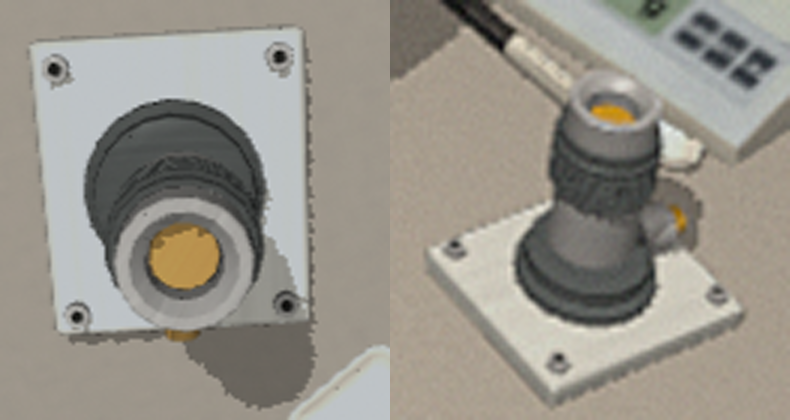

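Emit:
move_arm(
  steps=[
    {"linear": [2.5, 3.5, 0], "angular": [0, 0, 0], "jaw": -0.2},
    {"linear": [5, 7.5, 0], "angular": [0, 0, 0], "jaw": -0.2},
    {"linear": [7.5, 11.3, 0], "angular": [0, 0, 0], "jaw": -0.2},
    {"linear": [10, 15, 0], "angular": [0, 0, 0], "jaw": -0.2},
    {"linear": [12.5, 18.8, 0], "angular": [0, 0, 0], "jaw": -0.2},
    {"linear": [15, 22.5, 0], "angular": [0, 0, 0], "jaw": -0.2},
    {"linear": [18, 27, 0], "angular": [0, 0, 0], "jaw": -0.2},
    {"linear": [21, 31.4, 0], "angular": [0, 0, 0], "jaw": -0.2},
    {"linear": [21, 31.4, 0], "angular": [0, 0, 0], "jaw": -0.2},
    {"linear": [21, 31.4, 0], "angular": [0, 0, 0], "jaw": -0.2},
  ],
)

```text
t: 6.75
position: [0.509, 0.2243, 0.2223]
tool_rot: [[-0.941, 0.337, -0.004], [0.337, 0.941, -0.001], [0.003, -0.002, -1.0]]
contact_force: [0.3, -0.6, -0.5]
finger_gap: 0.0514
grip_force: 0.0
```

Run:
```python
from h import *
f,P,s=cap('wrist','w3.png');np.save('w3.npy',P)
print(s['position'],s['finger_gap'])
T=s['position']
d=np.hypot(P[...,0]-.512,P[...,1]-.2215)
for lo,hi in((.098,.104),(.108,.13),(.06,.13)):
    q=P[(d<.03)&(P[...,2]>lo)&(P[...,2]<hi)];print(lo,len(q),q.mean(0) if len(q) else 0,cv2.minEnclosingCircle((q[:,:2]*1000).astype(np.float32)) if len(q) else 0,np.percentile(q[:,2],[10,50,90]))
```

```text
[0.50902041 0.22432325 0.22228535] 0.05142339790995634
0.098 166 [0.50552967 0.22672697 0.1019258 ] ((512.6214599609375, 223.6257781982422), 15.087800979614258) [0.09961971 0.10219142 0.1036172 ]
0.108 479 [0.51119065 0.22435625 0.11256225] ((511.6512145996094, 224.00341796875), 11.556572914123535) [0.10834308 0.11000165 0.11781289]
0.06 1415 [0.50815896 0.22536986 0.10201283] ((512.4188842773438, 223.57664489746094), 15.144529342651367) [0.07875051 0.10673267 0.11683661]
```

View pics/w3.png

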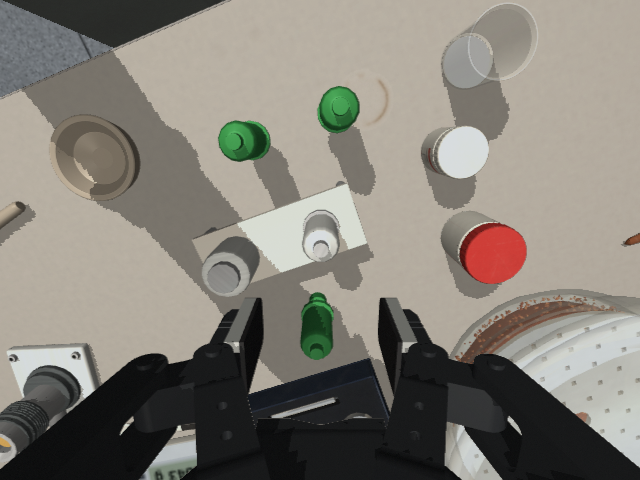

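Emit:
move_arm(
  steps=[
    {"linear": [-0.3, 0, 4], "angular": [0, 0, 0], "jaw": -0.2},
    {"linear": [-0.3, 0, 8], "angular": [0, 0, 0], "jaw": -0.2},
    {"linear": [-0.3, 0, 11], "angular": [0, 0, 0], "jaw": -0.2},
    {"linear": [-0.3, 0, 14], "angular": [0, 0, 0], "jaw": -0.2},
    {"linear": [-0.3, 0, 16.1], "angular": [0, 0, 0], "jaw": -0.2},
    {"linear": [-0.3, 0, 16.1], "angular": [0, 0, 0], "jaw": -0.2},
    {"linear": [-0.3, 0, 16.1], "angular": [0, 0, 0], "jaw": -0.2},
  ],
)

```text
t: 7.5
position: [0.5147, 0.218, 0.0634]
tool_rot: [[-0.938, 0.347, -0.0], [0.347, 0.938, -0.002], [-0.0, -0.001, -1.0]]
contact_force: [-0.1, 0.6, 0.6]
finger_gap: 0.0515
grip_force: 0.0
```

Emit:
move_arm(
  steps=[
    {"linear": [0, 0, 0], "angular": [0, 0, 0], "jaw": 0.6},
    {"linear": [0, 0, 0], "angular": [0, 0, 0], "jaw": 0.6},
    {"linear": [0, 0, 0], "angular": [0, 0, 0], "jaw": 0.6},
    {"linear": [0, 0, 0], "angular": [0, 0, 0], "jaw": 0.6},
    {"linear": [0, 0, 0], "angular": [0, 0, 0], "jaw": 0.6},
    {"linear": [0, 0, 0], "angular": [0, 0, 0], "jaw": 0.6},
  ],
  force=50,
)

```text
t: 8.1
position: [0.5158, 0.2204, 0.0652]
tool_rot: [[-0.939, 0.344, 0.004], [0.344, 0.939, 0.001], [-0.003, 0.002, -1.0]]
contact_force: [0.2, -0.9, 6.7]
finger_gap: 0.029
grip_force: 49.5
```

Emit:
move_arm(
  steps=[
    {"linear": [0, 0, -2], "angular": [0, 0, 0], "jaw": 0.6},
    {"linear": [0, 0, -5], "angular": [0, 0, 0], "jaw": 0.6},
    {"linear": [0, 0, -9], "angular": [0, 0, 0], "jaw": 0.6},
    {"linear": [0, 0, -13], "angular": [0, 0, 0], "jaw": 0.6},
    {"linear": [0, 0, -14], "angular": [0, 0, 0], "jaw": 0.6},
    {"linear": [0, 0, -14], "angular": [0, 0, 0], "jaw": 0.6},
    {"linear": [0, 0, -14], "angular": [0, 0, 0], "jaw": 0.6},
  ],
)

```text
t: 8.8
position: [0.5124, 0.22, 0.2012]
tool_rot: [[-0.939, 0.343, -0.004], [0.343, 0.939, -0.001], [0.003, -0.003, -1.0]]
contact_force: [-0.5, -0.1, -2.6]
finger_gap: 0.0293
grip_force: 53.9
```

Run:
```python
from h import *
s=robot.get_state();R=np.array(s['tool_rot']).reshape(3,3)
print(s['position'],s['contact_force'],s['finger_gap'])
print(R.T@(np.array([.6015,-.1455,s['position'][2]])-s['position'])*100)
f,P,s=cap('wrist','w4.png');np.save('w4.npy',P)
```

```text
[0.51242849 0.22002391 0.20117377] [-0.47480114 -0.07865726 -2.58833282] 0.02926438682206468
[-2.09146966e+01 -3.12728264e+01  1.98219230e-02]
```

View pics/w4.png

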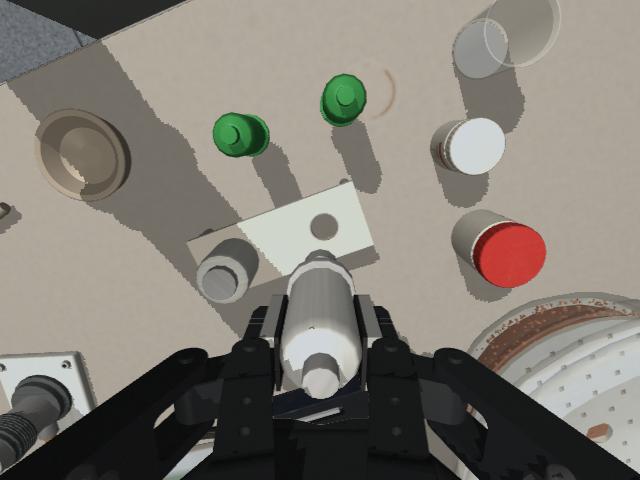

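Run:
```python
from h import *
from scipy.optimize import least_squares
P=np.load('w4.npy');s=robot.get_state();R=np.array(s['tool_rot']).reshape(3,3);p=s['position']
L=(P-p)@R   # tool coords
q=L[(abs(L[...,0])<.03)&(abs(L[...,1])<.0125)&(L[...,2]<.03)&(L[...,2]>-.06)]
h,e=np.histogram(q[:,2],bins=np.arange(-.06,.03,.004));print(list(zip((e*1000).round(),h)))
b=q[(q[:,2]>-.03)&(q[:,2]<.012)]
f=lambda x:np.hypot(b[:,0]-x[0]-x[1]*b[:,2],b[:,1]-x[2])-.015
r=least_squares(f,[0,0,0],loss='soft_l1',f_scale=.001);print(r.x,np.abs(r.fun).mean(),len(b))
t=L[(abs(L[...,1])<.01)&(L[...,2]<-.038)&(abs(L[...,0])<.03)];print(len(t),t.mean(0),t.min(0),t.max(0))
```

```text
[(np.float64(-60.0), np.int64(0)), (np.float64(-56.0), np.int64(829)), (np.float64(-52.0), np.int64(402)), (np.float64(-48.0), np.int64(815)), (np.float64(-44.0), np.int64(2178)), (np.float64(-40.0), np.int64(722)), (np.float64(-36.0), np.int64(373)), (np.float64(-32.0), np.int64(340)), (np.float64(-28.0), np.int64(315)), (np.float64(-24.0), np.int64(280)), (np.float64(-20.0), np.int64(266)), (np.float64(-16.0), np.int64(239)), (np.float64(-12.0), np.int64(222)), (np.float64(-8.0), np.int64(203)), (np.float64(-4.0), np.int64(193)), (np.float64(0.0), np.int64(176)), (np.float64(4.0), np.int64(162)), (np.float64(8.0), np.int64(50)), (np.float64(12.0), np.int64(481)), (np.float64(16.0), np.int64(80)), (np.float64(20.0), np.int64(0)), (np.float64(24.0), np.int64(0))]
[0.0034218  0.0019431  0.00075563] 0.00020573845989707722 2278
9929 [ 1.07244238e-02 -7.34897663e-05 -6.86201818e-02] [-0.00733455 -0.00999884 -0.09821769] [ 0.02167913  0.00999913 -0.03800119]
```

Emit:
move_arm(
  steps=[
    {"linear": [-2.5, -3.7, 0], "angular": [0, 0, 0], "jaw": 0.6},
    {"linear": [-5, -7.5, 0], "angular": [0, 0, 0], "jaw": 0.6},
    {"linear": [-7.5, -11.2, 0], "angular": [0, 0, 0], "jaw": 0.6},
    {"linear": [-10, -15, 0], "angular": [0, 0, 0], "jaw": 0.6},
    {"linear": [-12.5, -18.7, 0], "angular": [0, 0, 0], "jaw": 0.6},
    {"linear": [-15, -22.5, 0], "angular": [0, 0, 0], "jaw": 0.6},
    {"linear": [-17.5, -26.2, 0], "angular": [0, 0, 0], "jaw": 0.6},
    {"linear": [-20, -30, 0], "angular": [0, 0, 0], "jaw": 0.6},
    {"linear": [-20.9, -31.3, 0], "angular": [0, 0, 0], "jaw": 0.6},
    {"linear": [-20.9, -31.3, 0], "angular": [0, 0, 0], "jaw": 0.6},
  ],
)

```text
t: 9.85
position: [0.6008, -0.1503, 0.2007]
tool_rot: [[-0.936, 0.351, -0.005], [0.351, 0.936, -0.003], [0.004, -0.004, -1.0]]
contact_force: [-0.5, -0.1, -2.8]
finger_gap: 0.0289
grip_force: 53.8
```

Run:
```python
from h import *
f,P,s=cap('wrist','w5.png');np.save('w5.npy',P)
R=np.array(s['tool_rot']).reshape(3,3);print(s['position'],R,s['contact_force'])
L=(P-s['position'])@R
q=P[(P[...,2]>.088)&(P[...,2]<.101)&(np.hypot(P[...,0]-.601,P[...,1]+.146)<.03)];print(len(q),cv2.minEnclosingCircle((q[:,:2]*1000).astype(np.float32)))
```

```text
[ 0.60078749 -0.15025617  0.20068161] [[-0.93647949  0.35068774 -0.0049264 ]
 [ 0.35070246  0.93648358 -0.00250751]
 [ 0.00373414 -0.00407594 -0.99998472]] [-0.50935464 -0.1407072  -2.84517754]
1092 ((602.6707153320312, -145.0124969482422), 18.971792221069336)
```

View pics/w5.png

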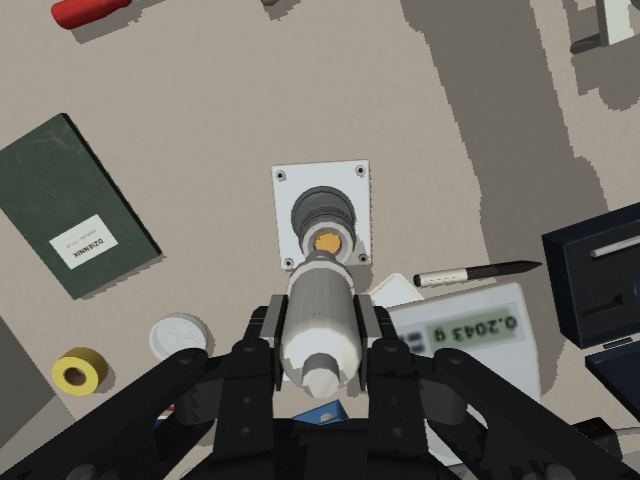

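Emit:
move_arm(
  steps=[
    {"linear": [-0.2, 0.2, 1], "angular": [0, 0, 0], "jaw": 0.6},
    {"linear": [-0.3, 0.3, 2], "angular": [0, 0, 0], "jaw": 0.6},
    {"linear": [-0.3, 0.3, 3], "angular": [0, 0, 0], "jaw": 0.6},
    {"linear": [-0.3, 0.3, 3.8], "angular": [0, 0, 0], "jaw": 0.6},
    {"linear": [-0.3, 0.3, 3.8], "angular": [0, 0, 0], "jaw": 0.6},
    {"linear": [-0.3, 0.3, 3.8], "angular": [0, 0, 0], "jaw": 0.6},
    {"linear": [-0.3, 0.3, 3.8], "angular": [0, 0, 0], "jaw": 0.6},
    {"linear": [-0.3, 0.3, 3.8], "angular": [0, 0, 0], "jaw": 0.6},
  ],
)

```text
t: 10.7
position: [0.607, -0.144, 0.166]
tool_rot: [[-0.939, 0.344, 0.001], [0.344, 0.939, -0.0], [-0.001, 0.0, -1.0]]
contact_force: [0.2, 0.2, -2.4]
finger_gap: 0.0286
grip_force: 53.8
```

Run:
```python
from h import *
s0=robot.get_state()['position']
f,P,s=cap('wrist');np.save('w6.npy',P)
R=np.array(s['tool_rot']).reshape(3,3);print(s0,s['position'],R,s['contact_force'])
q=P[(P[...,2]>.090)&(P[...,2]<.101)&(np.hypot(P[...,0]-.6027,P[...,1]+.145)<.03)]
c,r=cv2.minEnclosingCircle((q[:,:2]*1000).astype(np.float32));print(len(q),c,r)
t=R.T@(np.array([.6028,-.1451,.0965])-s['position']);print('rim in tool mm',t*1000)
print(robot.get_state()['position'])
```

```text
[ 0.60695228 -0.1439692   0.16603528] [ 0.60695228 -0.1439692   0.16603528] [[-9.39035779e-01  3.43816686e-01  1.37561674e-03]
 [ 3.43816533e-01  9.39036776e-01 -3.53569819e-04]
 [-1.41331792e-03  1.40945069e-04 -9.99998991e-01]] [ 0.18474311  0.17295378 -2.43260716]
1159 (602.5155639648438, -145.25015258789062) 18.990999221801758
rim in tool mm [ 3.60862547 -2.49928658 69.52989703]
[ 0.60690721 -0.14388373  0.16593937]
```

Emit:
move_arm(
  steps=[
    {"linear": [0, -0.3, 0.4], "angular": [0, 0, 0], "jaw": 0.6},
    {"linear": [0, -0.3, 0.8], "angular": [0, 0, 0], "jaw": 0.6},
    {"linear": [0, -0.3, 1.2], "angular": [0, 0, 0], "jaw": 0.6},
    {"linear": [0, -0.3, 1.6], "angular": [0, 0, 0], "jaw": 0.6},
    {"linear": [0, -0.3, 1.6], "angular": [0, 0, 0], "jaw": 0.6},
    {"linear": [0, -0.3, 1.6], "angular": [0, 0, 0], "jaw": 0.6},
  ],
)

```text
t: 11.35
position: [0.6055, -0.1463, 0.1491]
tool_rot: [[-0.939, 0.343, -0.0], [0.343, 0.939, 0.0], [0.0, -0.0, -1.0]]
contact_force: [0.0, -0.0, -2.2]
finger_gap: 0.0287
grip_force: 53.8
```

Emit:
move_arm(
  steps=[
    {"linear": [0, 0, 0.2], "angular": [0, 0, 0], "jaw": 0.6},
    {"linear": [0, 0, 0.4], "angular": [0, 0, 0], "jaw": 0.6},
    {"linear": [0, 0, 0.5], "angular": [0, 0, 0], "jaw": 0.6},
    {"linear": [0, 0, 0.5], "angular": [0, 0, 0], "jaw": 0.6},
    {"linear": [0, 0, 0.5], "angular": [0, 0, 0], "jaw": 0.6},
  ],
)

```text
t: 11.85
position: [0.6056, -0.1465, 0.1443]
tool_rot: [[-0.939, 0.344, 0.0], [0.344, 0.939, -0.0], [-0.0, -0.0, -1.0]]
contact_force: [0.4, 0.1, -2.3]
finger_gap: 0.0286
grip_force: 53.8
```

Emit:
move_arm(
  steps=[
    {"linear": [0, 0, 0.15], "angular": [0, 0, 0], "jaw": 0.6},
    {"linear": [0, 0, 0.3], "angular": [0, 0, 0], "jaw": 0.6},
    {"linear": [0, 0, 0.4], "angular": [0, 0, 0], "jaw": 0.6},
    {"linear": [0, 0, 0.4], "angular": [0, 0, 0], "jaw": 0.6},
  ],
)

```text
t: 12.25
position: [0.6058, -0.1465, 0.1409]
tool_rot: [[-0.939, 0.344, 0.001], [0.344, 0.939, -0.0], [-0.001, 0.0, -1.0]]
contact_force: [-0.2, -0.2, 0.5]
finger_gap: 0.029
grip_force: 54.2
```

Emit:
move_arm(
  steps=[
    {"linear": [0, 0, 0.15], "angular": [0, 0, 0], "jaw": 0.6},
    {"linear": [0, 0, 0.3], "angular": [0, 0, 0], "jaw": 0.6},
    {"linear": [0, 0, 0.4], "angular": [0, 0, 0], "jaw": 0.6},
    {"linear": [0, 0, 0.4], "angular": [0, 0, 0], "jaw": 0.6},
  ],
)

```text
t: 12.65
position: [0.6061, -0.1467, 0.1374]
tool_rot: [[-0.939, 0.344, 0.002], [0.344, 0.939, -0.0], [-0.002, 0.0, -1.0]]
contact_force: [-0.4, 0.2, 4.1]
finger_gap: 0.0295
grip_force: 54.4
```

Emit:
move_arm(
  steps=[
    {"linear": [0, 0, 0.1], "angular": [0, 0, 0], "jaw": 0.6},
    {"linear": [0, 0, 0.2], "angular": [0, 0, 0], "jaw": 0.6},
    {"linear": [0, 0, 0.3], "angular": [0, 0, 0], "jaw": 0.6},
    {"linear": [0, 0, 0.3], "angular": [0, 0, 0], "jaw": 0.6},
  ],
)

```text
t: 13.05
position: [0.6061, -0.1467, 0.1344]
tool_rot: [[-0.939, 0.344, 0.002], [0.344, 0.939, -0.0], [-0.002, 0.0, -1.0]]
contact_force: [-0.7, -0.3, 4.6]
finger_gap: 0.029
grip_force: 54.5
```

Emit:
move_arm(
  steps=[
    {"linear": [0, 0, 0.1], "angular": [0, 0, 0], "jaw": 0.6},
    {"linear": [0, 0, 0.2], "angular": [0, 0, 0], "jaw": 0.6},
    {"linear": [0, 0, 0.3], "angular": [0, 0, 0], "jaw": 0.6},
    {"linear": [0, 0, 0.3], "angular": [0, 0, 0], "jaw": 0.6},
  ],
)

```text
t: 13.45
position: [0.6065, -0.1471, 0.132]
tool_rot: [[-0.939, 0.344, 0.003], [0.344, 0.939, -0.001], [-0.003, 0.0, -1.0]]
contact_force: [-0.9, -0.7, 5.6]
finger_gap: 0.0287
grip_force: 54.7
```

Smooth spring force; continuing.

Emit:
move_arm(
  steps=[
    {"linear": [0, 0, 0.1], "angular": [0, 0, 0], "jaw": 0.6},
    {"linear": [0, 0, 0.2], "angular": [0, 0, 0], "jaw": 0.6},
    {"linear": [0, 0, 0.3], "angular": [0, 0, 0], "jaw": 0.6},
    {"linear": [0, 0, 0.4], "angular": [0, 0, 0], "jaw": 0.6},
    {"linear": [0, 0, 0.4], "angular": [0, 0, 0], "jaw": 0.6},
  ],
)

```text
t: 13.95
position: [0.6066, -0.1471, 0.1277]
tool_rot: [[-0.939, 0.344, 0.003], [0.344, 0.939, -0.001], [-0.003, 0.0, -1.0]]
contact_force: [-0.3, 0.1, 5.4]
finger_gap: 0.029
grip_force: 54.7
```

Emit:
move_arm(
  steps=[
    {"linear": [0, 0, 0.1], "angular": [0, 0, 0], "jaw": 0.6},
    {"linear": [0, 0, 0.2], "angular": [0, 0, 0], "jaw": 0.6},
    {"linear": [0, 0, 0.3], "angular": [0, 0, 0], "jaw": 0.6},
    {"linear": [0, 0, 0.4], "angular": [0, 0, 0], "jaw": 0.6},
    {"linear": [0, 0, 0.4], "angular": [0, 0, 0], "jaw": 0.6},
  ],
)

```text
t: 14.45
position: [0.6066, -0.1471, 0.1238]
tool_rot: [[-0.939, 0.344, 0.003], [0.344, 0.939, -0.001], [-0.003, 0.0, -1.0]]
contact_force: [-0.4, -0.2, 5.7]
finger_gap: 0.0289
grip_force: 54.7
```

Emit:
move_arm(
  steps=[
    {"linear": [0, 0, 0.1], "angular": [0, 0, 0], "jaw": 0.6},
    {"linear": [0, 0, 0.2], "angular": [0, 0, 0], "jaw": 0.6},
    {"linear": [0, 0, 0.3], "angular": [0, 0, 0], "jaw": 0.6},
    {"linear": [0, 0, 0.3], "angular": [0, 0, 0], "jaw": 0.6},
  ],
)

```text
t: 14.85
position: [0.6066, -0.1472, 0.1209]
tool_rot: [[-0.939, 0.344, 0.003], [0.344, 0.939, -0.001], [-0.003, 0.0, -1.0]]
contact_force: [-0.0, 0.0, 6.9]
finger_gap: 0.0289
grip_force: 54.7
```

Emit:
move_arm(
  steps=[
    {"linear": [0, 0, 0.1], "angular": [0, 0, 0], "jaw": 0.6},
    {"linear": [0, 0, 0.2], "angular": [0, 0, 0], "jaw": 0.6},
    {"linear": [0, 0, 0.2], "angular": [0, 0, 0], "jaw": 0.6},
  ],
)

```text
t: 15.15
position: [0.6063, -0.1469, 0.1179]
tool_rot: [[-0.939, 0.344, 0.002], [0.344, 0.939, -0.001], [-0.002, -0.0, -1.0]]
contact_force: [-0.2, -0.5, 3.7]
finger_gap: 0.0289
grip_force: 54.5
```

Emit:
move_arm(
  steps=[
    {"linear": [0, 0, 0.1], "angular": [0, 0, 0], "jaw": 0.6},
    {"linear": [0, 0, 0.2], "angular": [0, 0, 0], "jaw": 0.6},
    {"linear": [0, 0, 0.2], "angular": [0, 0, 0], "jaw": 0.6},
  ],
)

```text
t: 15.45
position: [0.6063, -0.147, 0.1164]
tool_rot: [[-0.939, 0.344, 0.002], [0.344, 0.939, -0.001], [-0.002, -0.0, -1.0]]
contact_force: [-1.0, -1.0, 7.0]
finger_gap: 0.0285
grip_force: 54.8
```

Run:
```python
from h import *
g,P2,s=cap('scene')
cv2.imwrite('pics/c3.png',np.hstack([cv2.resize(g[225:335,405:500],(475,550),interpolation=2)]))
print(s['contact_force'],s['position'])
```

```text
[-1.00906743 -1.01095115  7.04767736] [ 0.60634681 -0.14697238  0.11638732]
```

View pics/c3.png

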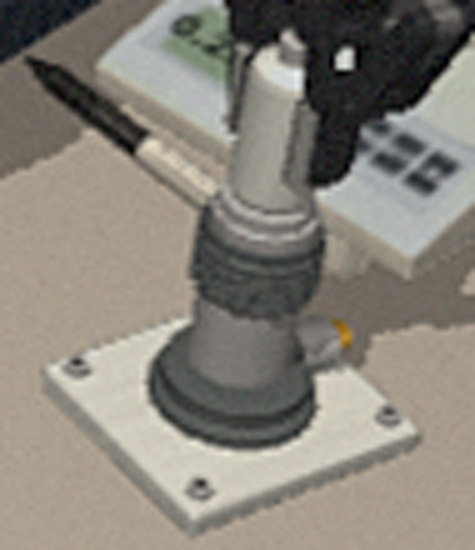

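Emit:
move_arm(
  steps=[
    {"linear": [0, 0, -0.1], "angular": [0, 0, 0], "jaw": 0.6},
    {"linear": [0, 0, -0.2], "angular": [0, 0, 0], "jaw": 0.6},
    {"linear": [0, 0, -0.3], "angular": [0, 0, 0], "jaw": 0.6},
    {"linear": [0, 0, -0.3], "angular": [0, 0, 0], "jaw": 0.6},
  ],
)

```text
t: 15.9
position: [0.6055, -0.1467, 0.1183]
tool_rot: [[-0.939, 0.344, 0.0], [0.344, 0.939, -0.0], [-0.0, -0.0, -1.0]]
contact_force: [-0.3, -0.5, 4.7]
finger_gap: 0.0291
grip_force: 54.5
```

Emit:
move_arm(
  steps=[
    {"linear": [0, 0, -0.1], "angular": [0, 0, 0], "jaw": 0.6},
    {"linear": [0, 0, -0.2], "angular": [0, 0, 0], "jaw": 0.6},
    {"linear": [0, 0, -0.2], "angular": [0, 0, 0], "jaw": 0.6},
    {"linear": [0, 0, -0.2], "angular": [0, 0, 0], "jaw": 0.6},
  ],
)

```text
t: 16.3
position: [0.6043, -0.1462, 0.1189]
tool_rot: [[-0.939, 0.344, -0.003], [0.344, 0.939, 0.001], [0.003, -0.001, -1.0]]
contact_force: [0.1, -1.6, -4.7]
finger_gap: 0.0289
grip_force: 53.8
```

Emit:
move_arm(
  steps=[
    {"linear": [0, 0, 0.1], "angular": [0, 0, 0], "jaw": 0.6},
    {"linear": [0, 0, 0.1], "angular": [0, 0, 0], "jaw": -0.3},
    {"linear": [0, 0, 0.1], "angular": [0, 0, 0], "jaw": -0.3},
    {"linear": [0, 0, 0.1], "angular": [0, 0, 0], "jaw": -0.3},
    {"linear": [0, 0, 0.1], "angular": [0, 0, 0], "jaw": -0.3},
    {"linear": [0, 0, 0.1], "angular": [0, 0, 0], "jaw": -0.3},
  ],
)

```text
t: 16.9
position: [0.6057, -0.1463, 0.1195]
tool_rot: [[-0.939, 0.343, 0.0], [0.343, 0.939, 0.0], [-0.0, 0.0, -1.0]]
contact_force: [-0.3, 0.6, 0.1]
finger_gap: 0.0554
grip_force: 0.0
```

Emit:
move_arm(
  steps=[
    {"linear": [0.35, 0, -2], "angular": [0, 0, 0], "jaw": -0.3},
    {"linear": [0.35, 0, -5], "angular": [0, 0, 0], "jaw": -0.3},
    {"linear": [0.35, 0, -9], "angular": [0, 0, 0], "jaw": -0.3},
    {"linear": [0.35, 0, -13], "angular": [0, 0, 0], "jaw": -0.3},
    {"linear": [0.35, 0, -13], "angular": [0, 0, 0], "jaw": -0.3},
    {"linear": [0.35, 0, -13], "angular": [0, 0, 0], "jaw": -0.3},
  ],
)

```text
t: 17.5
position: [0.6028, -0.1456, 0.2506]
tool_rot: [[-0.939, 0.344, 0.003], [0.344, 0.939, -0.0], [-0.003, 0.001, -1.0]]
contact_force: [0.5, 0.2, -0.2]
finger_gap: 0.0552
grip_force: 0.0
```

Run:
```python
from h import *
g,P,s=cap('scene')
cv2.imwrite('pics/c4.png',cv2.resize(g[225:335,405:500],(475,550),interpolation=2))
f,P,s=cap('wrist');print(s['position'],s['contact_force'])
q=P[(P[...,2]>.06)&(P[...,2]<.19)&(np.hypot(P[...,0]-.6027,P[...,1]+.145)<.03)]
print(np.percentile(q[:,2],[50,90,99]),q[q[:,2]>.145].mean(0))
```

```text
[ 0.60198096 -0.14506353  0.24886884] [-0.69920702  0.30550748 -1.46331342]
[0.14491836 0.16361745 0.17135666] [ 0.59742543 -0.14298792  0.16112356]
```

View pics/c4.png

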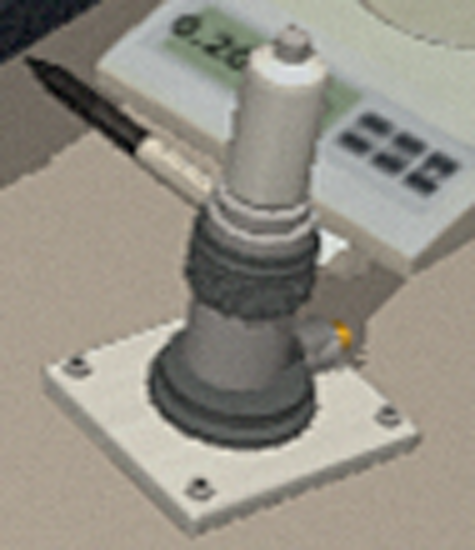

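```bash
python3 -c "
from station import robot
print(robot.close_job())"
```

```text
the job is handed in; nothing more can be done
None
```

The slim sample cylinder is in the coupling and let go, and I handed the job in at about 17.6 s. It resisted a gentle upward pull, the camera view shows the sleeve forward, and the highest wrist force I read while pushing it in was about 7 N; the hand-in returned no verdict.

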